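Crank the screw lid off the pot and stow it under the riser shelf

TASK

Open the pot for the demonstration: wind its screw lid anticlockwise by its spinning crank sleeve until the thread lets go, lift the lid clear by its centre knob, and set it down upright on the bench in front of the low riser shelf. Let go, then take it by the steel pin above the sleeve and slide it under the shelf until its round disc is wholly under the clear board. Do not drop the lid, and leave the other things on the bench where they are.

Things in the scene. Friction and masses are not known exactly. Their poses are not given: they have to be found in the camera images.
- pot: White ceramic pot, 136 mm across, 66 mm tall to its shoulder, fixed to the bench by a round foot of 156 mm. Origin at the centre of its underside, z up. Its yaw varies.
- pot_mouth (a point): Centre of the pot's mouth, the top of its neck (56 mm across, thread ridges to 68 mm), 133 mm above the bench. Coarse right-hand thread, 19.5 mm a turn: the lid lets go about 2 turns (12.3 rad, give or take 0.2) anticlockwise from the start, then 38 mm higher, and can be lifted straight off; before that it cannot be pulled off. Past 2.2 turns it clicks down 6 mm but stays free.
- lid: Loose aluminium screw lid, about 400 g, screwed down on the pot. Origin at the centre of its skirt's lower edge (76 mm above the bench at first), z up, x along the crank arm. Disc and skirt 91 mm across, 64 mm tall, hollow below; whole height 105 mm. Low on the skirt: the arm, 20 mm wide, top at 18 mm, reaching 93 mm out, and opposite it a stub reaching 65 mm. Turns easily; about 1 mm of play.
- lid_hub (a point): Centre of the lid's centre knob, a black upright cylinder 28 mm in diameter, 41 mm tall: top 20.5 mm above this point, disc 20.5 mm below it. On the lid's axis, 84.5 mm above the lid's origin; axes as the lid's. It can be gripped at any yaw.
- lid_crank (a point): Centre of the crank sleeve, a black upright cylinder 22 mm in diameter, 44 mm tall, that spins freely on a pin standing on the arm, 82 mm from the lid's axis and 41.5 mm above its origin; axes as the lid's. Held here (firmly, 25 to 40 N) it can be led round the circle while the hand keeps its yaw; the lid rises as it turns.
- lid_pin (a point): Centre of the steel pin above the sleeve, 14 mm in diameter, 39 mm tall, its top 19.5 mm above this point; fixed to the arm 82 mm from the lid's axis and 85.5 mm above its origin; axes as the lid's. Held firmly (30 N) here it keeps the lid's yaw while the lid is slid.
- shelf: Low riser shelf fixed to the bench: clear board on white side panels, open at the front. Origin on the bench under the middle of its front edge; x points into the bay (roughly away from the robot), z up. Board 182 mm wide, 240 mm deep, underside at 122 mm, top at 130 mm. Bay 150 mm wide. A pot and a carton stand on the board from 125 mm behind the front edge.
- shelf_stop (a point): Middle of the front of a wooden stop on the bench in the bay, 127 mm inside the front edge, 30 mm high; axes as the shelf's. With the arm pointing out of the bay the lid's stub meets it when the lid's axis is 62 mm inside the front edge; the disc is wholly under the board from 46 mm, and the crank still stands outside.
- banana: Yellow banana, 190 mm long, lying on the bench; a bystander. Origin under its middle.
- cup: White foam cup, 72 mm across, 90 mm tall; a bystander. Origin at the centre of its underside.
- block: Wooden block 90 x 60 x 40 mm with an upright nail to 97 mm; a bystander. Origin at the centre of its underside.
- hammer: Hammer lying on the bench; a bystander.
- weight: Brass cylinder, 50 mm across, 60 mm tall; a bystander. Origin at the centre of its underside.
- jar: Closed amber jar, 60 mm across, 100 mm tall; a bystander. Origin at the centre of its underside.
Things that resemble listed ones, but are neither listed nor needed, are in the scene too. Leave any purple look-alike of the lid alone.

How it is judged:
By the outcome, as a careful person would: the job done as asked, in the order asked, and still so for the second after the job is handed in, with the robot touching nothing.
It also fails if it takes over 72 s, if anything falls off the work surface, if the arm or the gripper's body presses on something with over 40 N, if the wrist force passes 120 N, or if a joint passes its speed limit or range.

ROBOT

A 7-joint arm with a two-finger parallel gripper is mounted at the origin on the work surface. World frame = base frame: x ahead of the robot, y to its left, z up, the work surface at z = 0. Lengths are in m, angles in rad, forces in N, time in s.
With the tool pointing down it reaches from about 0.425 to 0.925 m from the base axis. Payload 6.8 kg.
Tool frame: the origin (TCP) lies midway between the tips of the shut fingers; the grasp point (between the pads) lies 19 mm behind it (r.hold_point_z is the distance from the TCP to the grasp point, in m); z points along the fingers, y is the line along which they close (so a half turn about z gives the same grasp; the last joint's range is limited). The gripper opens to 85 mm and grips with 20 to 120 N. Pads are 22 mm wide; open, the fingers measure 114 mm over their backs; the gripper's body (76 mm by 85 mm) begins 54 mm behind the grasp point. The pads swing forward as they close: fully open they stand 13 mm farther back than shut.
Start: joints at [1.204, 0.477, 0.022, 1.555, -0.011, 1.109, -0.083], TCP at [0.173, -0.653, 0.231] pointing down, gripper open.
Joint ranges: [-2.96, 2.96], [-0.34, 2.1], [-1.41, 1.46], [0.24, 2.44], [-1.37, 4.51], [0.17, 1.92], [-2.96, 2.96]. Speed limits (rad/s): [2.39, 2.39, 3.14, 3.14, 3.14, 3.14, 3.14].

INTERFACE

Orientations are given as a unit quaternion [x, y, z, w].
In Python, from station import readout, vision, workorder, r gives the robot as it stands.
- The arm moves only by the shell command python3 -m pendant 'ROWS' [FORCE]. ROWS is JSON, a list of rows, each a list of 3 entries, a list of its own where there are three numbers: the shift along the tool's x, y, z in units of 30 mm (1.0 is 30 mm), then the turn, a rotation vector about the tool's x, y, z in units of 5 degrees (1.0 is 5 degrees), then the finger opening in mm, from 0 to 85.4. A call has 1 to 8 rows; each row is the pose to reach, as a shift and turn from the pose commanded when the call began, along the tool's axes at that moment; what a row does not reach only later rows make up. A row lasts 1/10 s, in which the tool goes at most 50 mm and 8.59 degrees, less where a joint would pass 70% of its speed; a pose out of reach is approached as far as the arm can. A call with a gripper value outside its range is refused whole. The fingers move at their own pace and stop on an object; FORCE is the grip in N (left out, the last holds). Time passes only in rows, so rows that repeat a pose let the fingers close. It gives the time, the measured TCP pose, the force, the opening and the grip force at its end, in the units of the state.
- readout.get_obs(): the state, without advancing time (a new reading comes with each control period).
- vision.capture(name): name is "scene" or "top"; returns (picture, depth): 384x512x3 uint8, red, green, blue; 384x512 float32, m along the optical axis (not along the pixel's ray), 0 where there is no reading.
- vision.calibration(name): a dict with "K" (3x3 intrinsics, pixels), "k1" (the pictures are not rectified: a ray, as slopes to the right and down, at radius r is drawn at 1 + k1 r^2 times it, then the intrinsics apply), "extrinsics" (4x4, takes a point from world to camera coordinates). Camera axes: x right, y down, z forward; pixel columns grow to the right and rows downward; lengths in m; the calibration is good to about 2 mm. A picture is of the moment at which its call begins. calibration takes no time and is no camera call.
- workorder.hand_in(): hands the job in; it is judged then, once.
Trained networks look in the newest picture that a camera, given by its name, has taken for a name from the list of things; names that differ only in an ending like _2 or _b are one class to them, and where a whole thing is asked for, a point or a joint stands for the part that bears it (a point fixed in the world has none). Each returns a list of dicts, best first, with "confidence" (0 to 1); they miss things now and then, are a little off and sometimes report something else, mostly with a low value. They report only what shows in the picture. A call takes as long as a camera call. They do not tell look-alikes from the thing itself.
- vision.spot_in(thing, camera): "bbox" ([left, top, right, bottom] in pixels, round what is visible of it).
The state is a dict: "t": time; "qpos": joint angles; "qd": joint speeds; "tau": joint torques, N m; "tcp_pos": TCP position; "tool_rot": TCP orientation; "contact_force": force on the tool from outside, world axes, zero at the start; "wrist_torque": the same for the moment, N m; "opening": finger opening in m; "grasp_force": force on a finger pad.
Only numpy, scipy, OpenCV 4.12 (cv2) and the standard library are available. Lean on these libraries where they do the work, as an engineer would, in place of code of your own. Each camera call takes 0.05 s, during which the arm holds its last target. There are 200 camera calls.

## Working session

There is one attempt and no reset: what is moved stays moved. The work goes in short steps, Python scripts to look and compute and a shell command to move; the robot and the scene stay as the last step left them, time stands still between calls to the robot, and variables do not carry over. Pictures are saved under pics/ and viewed, at most 10 in all, crops included, and the job is handed in when it is done.

```bash
ls; mkdir -p pics; cat > h.py <<'E'
import numpy as np, cv2
from scipy.spatial.transform import Rotation as R
from station import readout, vision, workorder, r
def cloud(name):
    im,d=vision.capture(name); c=vision.calibration(name); K=np.array(c["K"]);k1=c["k1"];T=np.array(c["extrinsics"])
    v,u=np.mgrid[0:384,0:512].astype(float)
    und=cv2.undistortPoints(np.stack([u.ravel(),v.ravel()],1)[:,None],K,np.array([k1,0,0,0,0.]))[:,0].reshape(384,512,2)
    p=np.dstack([und*d[...,None],d])
    w=(p-T[:3,3])@T[:3,:3]
    w[d==0]=np.nan
    return im,w
def save(im,n,scale=1): cv2.imwrite(n,cv2.resize(im,None,fx=scale,fy=scale,interpolation=cv2.INTER_CUBIC)[...,::-1])
E
python3 - <<'E'
from h import *
for n in("scene","top"):
    im,w=cloud(n); save(im,f"pics/{n}0.png",1.5); np.save(n+"0.npy",w)
    for t in("lid","lid_hub","lid_crank","lid_pin","pot","shelf","shelf_stop"):
        print(n,t,[(np.round(x["bbox"]).tolist(),round(x["confidence"],2)) for x in vision.spot_in(t,n)][:3])
print(readout.get_obs()); print(r.hold_point_z)
E
```

```text
pics
scene lid [([305.0, 163.0, 351.0, 200.0], 0.92), ([308.0, 135.0, 333.0, 168.0], 0.79), ([164.0, 155.0, 193.0, 197.0], 0.63)]
scene lid_hub [([305.0, 159.0, 349.0, 201.0], 0.9), ([375.0, 155.0, 419.0, 182.0], 0.77), ([161.0, 156.0, 196.0, 196.0], 0.72)]
scene lid_crank [([372.0, 150.0, 420.0, 183.0], 0.89), ([307.0, 131.0, 333.0, 172.0], 0.65), ([164.0, 163.0, 191.0, 200.0], 0.56)]
scene lid_pin [([303.0, 162.0, 351.0, 200.0], 0.85), ([372.0, 150.0, 416.0, 178.0], 0.57), ([165.0, 156.0, 193.0, 198.0], 0.57)]
scene pot [([296.0, 187.0, 344.0, 225.0], 0.77), ([158.0, 200.0, 245.0, 302.0], 0.24)]
scene shelf [([101.0, 169.0, 124.0, 204.0], 0.74), ([156.0, 201.0, 244.0, 304.0], 0.64), ([233.0, 172.0, 254.0, 210.0], 0.15)]
scene shelf_stop [([160.0, 201.0, 242.0, 302.0], 0.98), ([275.0, 171.0, 292.0, 192.0], 0.27)]
top lid [([304.0, 237.0, 331.0, 284.0], 0.84), ([162.0, 159.0, 201.0, 204.0], 0.82), ([141.0, 248.0, 172.0, 295.0], 0.71)]
top lid_hub [([302.0, 235.0, 332.0, 283.0], 0.9), ([140.0, 250.0, 170.0, 296.0], 0.79), ([161.0, 157.0, 194.0, 199.0], 0.73)]
top lid_crank [([301.0, 2
[... 387 characters left out ...]
qpos': array([ 1.20386288,  0.47694401,  0.02238157,  1.55541183, -0.01150389,
        1.10932236, -0.08310822]), 'qd': array([-0.00077594,  0.00022531,  0.00036503, -0.00245937,  0.00030702,
       -0.00057631, -0.00064537]), 'tau': array([-4.04099192e-04, -5.96252131e+01,  1.60550181e+00, -2.81529146e+01,
        1.23495251e-02,  1.49039144e-03,  2.66911161e-05]), 'tcp_pos': array([ 0.17278749, -0.65251564,  0.23134011]), 'tool_rot': array([9.91638292e-01, 1.29048428e-01, 1.76049739e-05, 1.81176562e-05]), 'contact_force': array([-0.39718544,  0.0287509 , -0.07161097]), 'wrist_torque': array([-0.0151553 , -0.01657968,  0.02470876]), 'grasp_force': 0.0, 'opening': 0.08562642630105283}
0.0187
```

View pics/scene0.png

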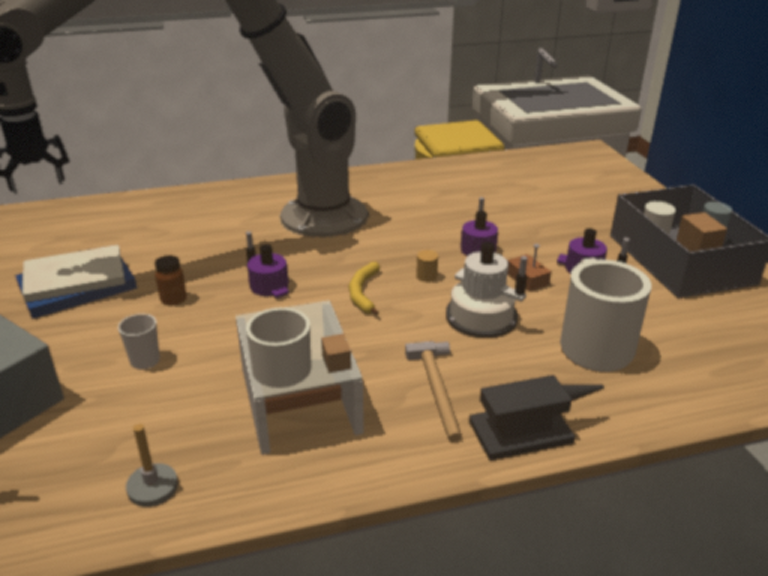

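View pics/top0.png

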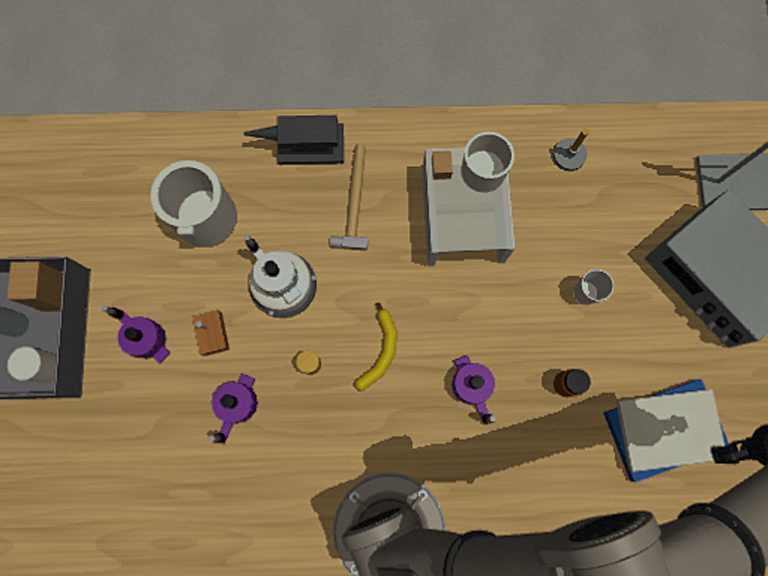

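Candidates for the lid in the top view (picture pixels, 1.5x): the silver lid on the white pot (272,268), and the purple ones at (140,337), (233,402) and (474,383). Only the silver one sits on the pot; I'll confirm it in a crop and measure it.

```bash
python3 - <<'E'
from h import *
im=cv2.imread("pics/top0.png")[:, :, ::-1]
a=im[210:330,210:340]; b=im[110:290,400:540]
b=cv2.resize(b,None,fx=3,fy=3); a=cv2.resize(a,(int(130*540/120),540)); 
save(np.ascontiguousarray(np.hstack([a[:, :380] if 0 else cv2.resize(a,(380,351)) if 0 else a[:, :]])),"pics/cropA.png"); 
w=np.load("top0.npy"); s=np.load("scene0.npy")
def stat(w,cond,l):
    q=w[cond]; print(l,len(q), np.round(np.median(q,0),4) if len(q) else '', np.round(q.min(0),4) if len(q) else'', np.round(q.max(0),4)if len(q) else'')
P=w[135:220,150:225].reshape(-1,3)
for z0,z1 in((.165,.19),(.13,.145),(.17,.185),(.09,.13),(.06,.07),(.15,.165)):
    stat(P,(P[:,2]>z0)&(P[:,2]<z1),(z0,z1))
for (u,v) in ((181,179),(167,162),(188,182),(165,160),(170,165)):
    print((u,v),np.round(w[v-1:v+2,u-1:u+2].reshape(-1,3),3).tolist())
# shelf board
B=w[95:185,270:350].reshape(-1,3); q=B[(B[:,2]>.12)&(B[:,2]<.14)]
stat(B,(B[:,2]>.12)&(B[:,2]<.14),"board")
rect=cv2.minAreaRect(q[:,:2].astype(np.float32)); print(rect, cv2.boxPoints(rect))
for t in("banana","cup","block","hammer","weight","jar"):
    print(t,[(np.round(x["bbox"]).tolist(),round(x["confidence"],2)) for x in vision.spot_in(t,"top")][:2])
E
```

```text
(0.165, 0.19) 90 [0.5535 0.2386 0.1807] [0.5379 0.2234 0.1661] [0.6224 0.2935 0.187 ]
(0.13, 0.145) 494 [0.547  0.2356 0.1401] [0.5077 0.191  0.1301] [0.6244 0.2964 0.1449]
(0.17, 0.185) 79 [0.5538 0.2386 0.1807] [0.5379 0.2234 0.1705] [0.6224 0.2935 0.1849]
(0.09, 0.13) 215 [0.5234 0.2202 0.0987] [0.4937 0.1867 0.09  ] [0.7249 0.3526 0.1298]
(0.06, 0.07) 366 [0.5349 0.224  0.0656] [0.4857 0.1714 0.06  ] [0.7263 0.3589 0.07  ]
(0.15, 0.165) 22 [0.5471 0.2373 0.1571] [0.537  0.2223 0.1501] [0.6126 0.2925 0.1647]
(181, 179) [[0.549, 0.235, 0.183], [0.55, 0.232, 0.179], [0.549, 0.229, 0.183], [0.546, 0.235, 0.182], [0.545, 0.231, 0.185], [0.545, 0.228, 0.187], [0.543, 0.235, 0.181], [0.544, 0.232, 0.18], [0.542, 0.228, 0.185]]
(167, 162) [[0.611, 0.284, 0.162], [0.613, 0.282, 0.157], [0.617, 0.282, 0.141], [0.611, 0.286, 0.152], [0.611, 0.283, 0.15], [0.614, 0.282, 0.142], [0.609, 0.287, 0.148], [0.611, 0.285, 0.139], [0.61, 0.282, 0.141]]
(188, 182) [[0.549, 0.219, 0.144], [0.549, 0.216, 0.142], [0.549, 0.213, 0.141], [0.546, 0.22, 0.141], [0.547, 0.217, 0.138], [0.547, 0.214, 0.139], 
[... 484 characters left out ...]
 0.279, 0.105]]
board 2930 [ 0.6794 -0.1803  0.1304] [ 0.5885 -0.2835  0.12  ] [ 0.8334 -0.0967  0.14  ]
((0.7119486927986145, -0.1905316859483719), (0.2431466430425644, 0.18279409408569336), 1.283146858215332) [[ 0.5883592  -0.10187998]
 [ 0.5924526  -0.28462824]
 [ 0.8355382  -0.2791834 ]
 [ 0.8314448  -0.09643513]]
banana [([235.0, 203.0, 266.0, 262.0], 0.9), ([128.0, 208.0, 156.0, 236.0], 0.41)]
cup [([383.0, 182.0, 412.0, 206.0], 0.76), ([165.0, 156.0, 199.0, 200.0], 0.62)]
block [([126.0, 207.0, 154.0, 238.0], 0.93)]
hammer [([220.0, 99.0, 245.0, 166.0], 0.64), ([162.0, 158.0, 200.0, 199.0], 0.16)]
weight [([199.0, 235.0, 212.0, 252.0], 0.59)]
jar [([369.0, 248.0, 396.0, 264.0], 0.65)]
```

View pics/cropA.png

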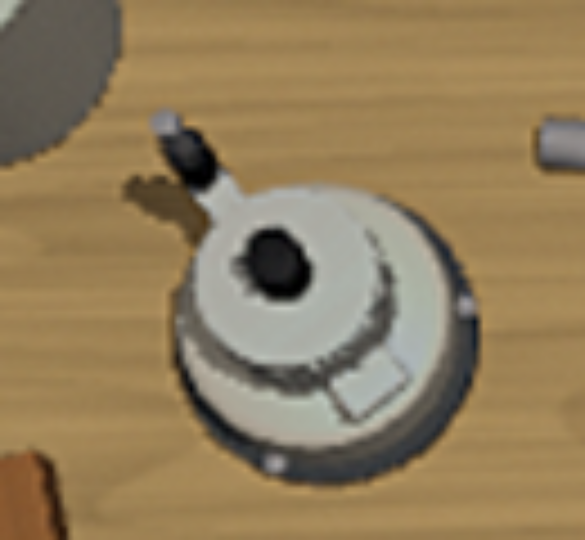

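The crop confirms it: silver lid with black knob at crop (278,262) on the white pot, arm pointing up-left, sleeve (190,158), pin tip (167,125). Next I'll refine its axis and yaw and map obstacles around the crank circle.

```bash
python3 - <<'E'
from h import *
from scipy.optimize import least_squares
w=np.load("top0.npy"); s=np.load("scene0.npy")
def near(W,c,rad,z0,z1):
    p=W.reshape(-1,3); p=p[np.isfinite(p[:,0])]
    return p[(np.hypot(*(p[:,:2]-c).T)<rad)&(p[:,2]>z0)&(p[:,2]<z1)]
for n,W in(("top",w),("scene",s)):
    k=near(W,(.546,.231),.024,.172,.19); print(n,"knob",len(k),k.mean(0),(k.max(0)+k.min(0))/2)
    d=near(W,(.546,.231),.055,.134,.146); print("disc",len(d),cv2.minAreaRect(d[:,:2].astype(np.float32))[:2])
    pn=near(W,(.613,.285),.02,.165,.19); print("pin",len(pn),pn.mean(0) if len(pn) else '')
    ps=near(W,(.610,.283),.03,.105,.165); print("sleeve+pin",len(ps),ps.mean(0) if len(ps) else '',(ps.max(0)+ps.min(0))/2)
    sh=near(W,(.546,.231),.09,.0,.025); 
    sh=sh[np.hypot(*(sh[:,:2]-(.546,.231)).T)>.07]
    f=near(W,(.546,.231),.09,.004,.03)
p=w.reshape(-1,3); p=p[np.isfinite(p[:,0])]
# height map around
print("map x rows .80->.40, y cols .40->-.40 (cm)")
for x in np.arange(.80,.28,-.03):
    print(f"{x:.2f}",' '.join(f"{100*q[:,2].max():4.0f}" if len(q:=p[(abs(p[:,0]-x)<.015)&(abs(p[:,1]-y)<.015)]) else '   .' for y in np.arange(.42,-.42,-.03)))
v=near(w,(.70,.36),.12,.10,.4); print("vase",v.min(0),v.max(0),v[v[:,2]>v[:,2].max()-.012].mean(0))
sv=near(s,(.70,.36),.12,.10,.4); print("vase s",sv.min(0),sv.max(0))
sb=s.reshape(-1,3); sb=sb[np.isfinite(sb[:,0])]; sb=sb[(abs(sb[:,2]-.13)<.006)&(sb[:,0]>.55)&(sb[:,0]<.87)&(sb[:,1]>-.31)&(sb[:,1]<-.07)]; print("board s",cv2.boxPoints(cv2.minAreaRect(sb[:,:2].astype(np.float32))))
E
```

```text
top knob 64 [0.55023843 0.23540437 0.18084821] [0.55065117 0.23554129 0.18039115]
disc 470 ((0.5509707927703857, 0.23467369377613068), (0.08633802086114883, 0.08628281205892563))
pin 23 [0.61476008 0.28614396 0.17811646]
sleeve+pin 48 [0.61086209 0.28389633 0.13392161] [0.61448027 0.28638311 0.13503693]
scene knob 49 [0.5554337  0.23334611 0.17919829] [0.55402601 0.23520637 0.17808548]
disc 304 ((0.5542328953742981, 0.23312214016914368), (0.08432754129171371, 0.08935407549142838))
pin 30 [0.61937116 0.28403698 0.17473491]
sleeve+pin 114 [0.62145231 0.2816656  0.13228728] [0.61103638 0.27772956 0.13543443]
map x rows .80->.40, y cols .40->-.40 (cm)
0.80   18   18    1    1    1    1    1    1    1    1    1    1    3    1    1    1    1   13   18   18   22   22   23   23    0    1    1    1
0.77   17   18   17    1    1    1    1    1    1    1    1    2    3    1    1    1    1   14   18   18   23   15   15   22    1    1    1    1
0.74    4    .   18    1    1    1    1    1    1    1    1    3    3    1    1    1    1   13   18   18   23   22   23   23    0    1    1    1
0.71    4
[... 1769 characters left out ...]
1    6    7    7    1    1    3    4    4    1    1    1    1    7    7    7    6    1    1    1    1    7
0.32    1    1    7    7    7    1    1    1    1    1    1    1    4    4    2    1    1    1    1    7   11   11    7    1    1    1    1   11
0.29    1    7   11   11    7    1    1    1    1    1    1    1    2    1    1    1    1    1    1    7   11   11    7    1    1    1    1   11
vase [0.60458551 0.27633354 0.10027753] [0.79604983 0.47978422 0.18439629] [0.70091121 0.38201893 0.17468928]
vase s [0.61061651 0.27270607 0.10000648] [0.79997565 0.47968731 0.18160544]
board s [[ 0.58603555 -0.10367755]
 [ 0.5906548  -0.28633052]
 [ 0.8393839  -0.28004023]
 [ 0.83476466 -0.09738725]]
```

```bash
cat >> h.py <<'E'
def go(p,xyaw=None,q=None,rot=None):
    "print units from pose (q,rot; default measured) to world TCP p and tool-x yaw deg"
    o=readout.get_obs(); q=o["tcp_pos"] if q is None else np.array(q); Rm=R.from_quat(o["tool_rot"]) if rot is None else rot
    s=Rm.inv().apply(np.array(p)-q)/.03
    t=np.zeros(3)
    if xyaw is not None:
        a=np.radians(xyaw); T=R.from_matrix(np.array([[np.cos(a),np.sin(a),0],[np.sin(a),-np.cos(a),0],[0,0,-1]]).T)
        t=np.degrees((Rm.inv()*T).as_rotvec())/5
    print("shift",np.round(s,2).tolist(),"turn",np.round(t,2).tolist(),"now",np.round(q,4),"xyaw",np.round(np.degrees(np.arctan2(*Rm.apply([1,0,0])[[1,0]])),2))
E
python3 - <<'E'
from h import *
go((.616,.2855,.26),38.3)
go((.45,-.10,.30),38.3)
E
```

```text
shift [22.28, -26.45, -0.96] turn [-0.0, 0.0, -4.69] now [ 0.1727 -0.6525  0.2313] xyaw 14.83
shift [13.65, -15.44, -2.29] turn [-0.0, 0.0, -4.69] now [ 0.1727 -0.6525  0.2313] xyaw 14.83
```

```bash
python3 -m pendant '[[[1,-1.2,-2.3],[0,0,0],85],[[13.65,-15.44,-2.3],[0,0,-4.7],85],[[13.65,-15.44,-2.3],[0,0,-4.7],85],[[13.65,-15.44,-2.3],[0,0,-4.7],85],[[13.65,-15.44,-2.3],[0,0,-4.7],85],[[13.65,-15.44,-2.3],[0,0,-4.7],85],[[13.65,-15.44,-2.3],[0,0,-4.7],85],[[13.65,-15.44,-2.3],[0,0,-4.7],85]]' 30; python3 -c "
from h import *
go((.616,.2855,.26),38.3);print(readout.get_obs()['qpos'])"
```

```text
t: 1.9
tcp_pos: [0.3424, -0.313, 0.2895]
tool_rot: [0.945, 0.328, 0.0, 0.0]
contact_force: [0.3, -0.6, -0.4]
opening: 0.0851
grasp_force: 0.0
shift [19.52, -10.0, 0.97] turn [0.01, 0.0, 0.0] now [ 0.3424 -0.313   0.2895] xyaw 38.32
[ 0.85541073  0.08248607 -0.26377932  1.95147783  0.02438088  1.10964708
 -0.32039293]
```

```bash
python3 -m pendant '[[[19.5,-10,0.5],[0,0,0],85],[[19.5,-10,0.5],[0,0,0],85],[[19.5,-10,0.5],[0,0,0],85],[[19.5,-10,0.5],[0,0,0],85],[[19.5,-10,0.5],[0,0,0],85],[[19.5,-10,0.5],[0,0,0],85],[[19.5,-10,0.5],[0,0,0],85],[[19.5,-10,0.5],[0,0,0],85]]'; python3 -c "
from h import *
go((.616,.2855,.22),38.3);print(readout.get_obs()['qpos'])"
```

```text
t: 2.7
tcp_pos: [0.5085, 0.0507, 0.2803]
tool_rot: [0.945, 0.328, 0.0, 0.0]
contact_force: [0.5, -0.4, 0.0]
opening: 0.0851
grasp_force: 0.0
shift [7.66, -3.92, 2.01] turn [0.01, -0.01, -0.0] now [0.5085 0.0507 0.2803] xyaw 38.29
[ 0.31992438  0.21356539 -0.62110148  1.84964063  0.13819545  1.12022005
 -1.25322888]
```

```bash
python3 -m pendant '[[[7.66,-3.92,2],[0,0,0],85],[[7.66,-3.92,2],[0,0,0],85],[[7.66,-3.92,2],[0,0,0],85],[[7.66,-3.92,2],[0,0,0],85],[[7.66,-3.92,2],[0,0,0],85],[[7.66,-3.92,2],[0,0,0],85],[[7.66,-3.92,2],[0,0,0],85],[[7.66,-3.92,2],[0,0,0],85]]'; python3 -c "
from h import *
im,w=cloud('top'); save(im[110:230,110:250],'pics/hover.png',4)
go((.616,.2855,.114),38.3);print(readout.get_obs()['qpos'])"
```

```text
t: 3.5
tcp_pos: [0.6153, 0.2826, 0.2198]
tool_rot: [0.945, 0.328, -0.0, 0.001]
contact_force: [0.2, -0.5, -1.0]
opening: 0.0851
grasp_force: 0.0
shift [0.09, -0.09, 3.54] turn [0.02, 0.01, -0.02] now [0.6155 0.2818 0.2202] xyaw 38.22
[-0.10571219  0.56265801 -0.61445549  1.52745271  0.3434467   1.16121044
 -1.68911121]
```

View pics/hover.png

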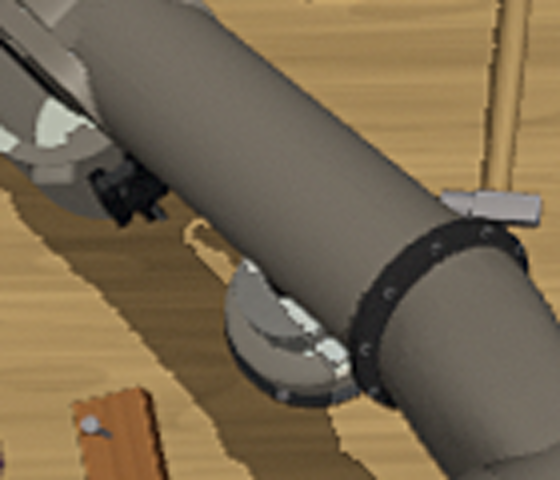

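The arm hides most of the lid; the gripper is at crop (130,190), above the crank. I'll go down in two steps and watch the force.

```bash
python3 -m pendant '[[[0.09,-0.09,1.0],[0,0,0],85],[[0.09,-0.09,1.0],[0,0,0],85],[[0.09,-0.09,1.0],[0,0,0],85]]'; python3 -c "
from h import *
o=readout.get_obs();go((.616,.2855,.114),38.3);print(o['contact_force'])
im,w=cloud('scene'); save(im[90:240,260:440],'pics/hov2.png',4)"
```

```text
t: 3.85
tcp_pos: [0.6157, 0.2857, 0.1904]
tool_rot: [0.945, 0.327, -0.0, 0.001]
contact_force: [1.1, 0.6, -0.2]
opening: 0.0848
grasp_force: 0.0
shift [0.01, 0.01, 2.55] turn [0.01, 0.01, -0.01] now [0.6157 0.2857 0.1904] xyaw 38.23
[ 1.06319414  0.57554036 -0.19007398]
```

View pics/hov2.png

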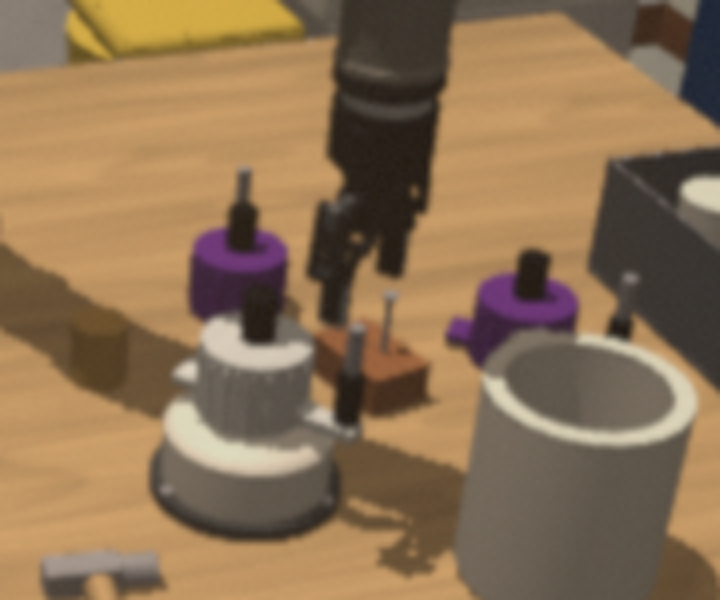

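Scene crop: pin tip at (355,330), directly between the open fingers (330,320) and (392,275). Going down.

```bash
python3 -m pendant '[[[0,0,1.2],[0,0,0],85],[[0,0,2],[0,0,0],85],[[0,0,2.55],[0,0,0],85],[[0,0,2.55],[0,0,0],85]]'; python3 -m pendant '[[[0,0,0],[0,0,0],15],[[0,0,0],[0,0,0],15],[[0,0,0],[0,0,0],15],[[0,0,0],[0,0,0],15],[[0,0,0],[0,0,0],15],[[0,0,0],[0,0,0],15],[[0,0,0],[0,0,0],15],[[0,0,0],[0,0,0],15]]' 35; python3 -c "
from h import *
o=readout.get_obs();go((.616,.2855,.114),38.3);print(o['contact_force'],o['wrist_torque'])"
```

```text
t: 4.3
tcp_pos: [0.615, 0.2864, 0.112]
tool_rot: [0.945, 0.328, -0.001, 0.0]
contact_force: [1.1, 0.0, -0.4]
opening: 0.0851
grasp_force: 0.0
t: 5.1
tcp_pos: [0.6159, 0.2877, 0.1138]
tool_rot: [0.945, 0.328, 0.0, -0.0]
contact_force: [-0.5, -1.0, 3.4]
opening: 0.0208
grasp_force: 35.2
shift [-0.04, 0.06, -0.01] turn [0.0, -0.01, 0.01] now [0.6159 0.2877 0.1138] xyaw 38.33
[-0.45101042 -1.04381369  3.43153494] [-0.11310598  0.08298605  0.00297479]
```

```bash
python3 -m pendant '[[[-0.09,-0.71,-0.03],[0,0,0],15],[[-0.37,-1.37,-0.05],[0,0,0],15],[[-0.8,-1.93,-0.08],[0,0,0],15],[[-1.37,-2.37,-0.11],[0,0,0],15],[[-1.37,-2.37,-0.11],[0,0,0],15]]' 35; python3 -c "
from h import *
o=readout.get_obs();print(o['tcp_pos'],o['contact_force'],o['wrist_torque'],o['opening'])"
```

```text
t: 5.6
tcp_pos: [0.5367, 0.3171, 0.1165]
tool_rot: [0.944, 0.329, -0.001, 0.001]
contact_force: [-1.9, -1.6, 1.7]
opening: 0.0203
grasp_force: 35.3
[0.53668397 0.31707406 0.11647242] [-1.87285196 -1.59212525  1.72092448] [-0.34004594  0.32835815 -0.06406157] 0.020275167187630665
```

```bash
python3 -c "
import numpy as np
for a in(60,180,300):
    for k in range(1,9):
        t=np.radians(a+15*k);s=np.radians(a)
        print([round(82/30*(np.cos(t)-np.cos(s)),2),round(-82/30*(np.sin(t)-np.sin(s)),2),round(-.0271*k,2)],end=',')
    print()"
```

```text
[np.float64(-0.66), np.float64(-0.27), -0.03],[np.float64(-1.37), np.float64(-0.37), -0.05],[np.float64(-2.07), np.float64(-0.27), -0.08],[np.float64(-2.73), np.float64(-0.0), -0.11],[np.float64(-3.3), np.float64(0.43), -0.14],[np.float64(-3.73), np.float64(1.0), -0.16],[np.float64(-4.01), np.float64(1.66), -0.19],[np.float64(-4.1), np.float64(2.37), -0.22],
[np.float64(0.09), np.float64(0.71), -0.03],[np.float64(0.37), np.float64(1.37), -0.05],[np.float64(0.8), np.float64(1.93), -0.08],[np.float64(1.37), np.float64(2.37), -0.11],[np.float64(2.03), np.float64(2.64), -0.14],[np.float64(2.73), np.float64(2.73), -0.16],[np.float64(3.44), np.float64(2.64), -0.19],[np.float64(4.1), np.float64(2.37), -0.22],
[np.float64(0.57), np.float64(-0.43), -0.03],[np.float64(1.0), np.float64(-1.0), -0.05],[np.float64(1.27), np.float64(-1.66), -0.08],[np.float64(1.37), np.float64(-2.37), -0.11],[np.float64(1.27), np.float64(-3.07), -0.14],[np.float64(1.0), np.float64(-3.73), -0.16],[np.float64(0.57), np.float64(-4.3), -0.19],[np.float64(-0.0), np.float64(-4.73), -0.22],
```

```bash
python3 -m pendant '[[[-0.66,-0.27,-0.03],[0,0,0],15],[[-1.37,-0.37,-0.05],[0,0,0],15],[[-2.07,-0.27,-0.08],[0,0,0],15],[[-2.73,0,-0.11],[0,0,0],15],[[-3.3,0.43,-0.14],[0,0,0],15],[[-3.73,1.0,-0.16],[0,0,0],15],[[-4.01,1.66,-0.19],[0,0,0],15],[[-4.1,2.37,-0.22],[0,0,0],15]]'; python3 -c "
from h import *
o=readout.get_obs();print(o['tcp_pos'],o['contact_force'],o['wrist_torque'],o['qpos'])"
```

```text
t: 6.4
tcp_pos: [0.4873, 0.1858, 0.1235]
tool_rot: [0.944, 0.329, 0.001, -0.001]
contact_force: [0.9, 2.7, -1.5]
opening: 0.0207
grasp_force: 35.0
[0.4873125  0.18583008 0.12351122] [ 0.93825632  2.66847021 -1.469731  ] [ 0.75800121 -0.17513366 -0.00375877] [ 0.03000674  0.43566341 -0.63324131  1.98602236  0.3453752   0.82538911
 -1.69743633]
```

```bash
python3 -m pendant '[[[0.09,0.71,-0.03],[0,0,0],15],[[0.37,1.37,-0.05],[0,0,0],15],[[0.8,1.93,-0.08],[0,0,0],15],[[1.37,2.37,-0.11],[0,0,0],15],[[2.03,2.64,-0.14],[0,0,0],15],[[2.73,2.73,-0.16],[0,0,0],15],[[3.44,2.64,-0.19],[0,0,0],15],[[4.1,2.37,-0.22],[0,0,0],15]]'
python3 -m pendant '[[[0.57,-0.43,-0.03],[0,0,0],15],[[1.0,-1.0,-0.05],[0,0,0],15],[[1.27,-1.66,-0.08],[0,0,0],15],[[1.37,-2.37,-0.11],[0,0,0],15],[[1.27,-3.07,-0.14],[0,0,0],15],[[1.0,-3.73,-0.16],[0,0,0],15],[[0.57,-4.3,-0.19],[0,0,0],15],[[0,-4.73,-0.22],[0,0,0],15]]'; python3 -c "
from h import *
o=readout.get_obs();print(o['tcp_pos'],o['contact_force'],o['wrist_torque'],o['qpos'])"
```

```text
t: 7.2
tcp_pos: [0.6287, 0.204, 0.1292]
tool_rot: [0.945, 0.327, -0.001, 0.001]
contact_force: [1.1, 0.1, 1.6]
opening: 0.0202
grasp_force: 35.6
t: 8.0
tcp_pos: [0.54, 0.3175, 0.1363]
tool_rot: [0.945, 0.328, 0.0, 0.0]
contact_force: [3.8, -3.5, 0.6]
opening: 0.0206
grasp_force: 35.5
[0.54001124 0.31753892 0.13625615] [ 3.83640844 -3.53816241  0.6391247 ] [-0.85388286 -0.80538441  0.00098557] [-0.19448018  0.56946899 -0.60151366  1.73009279  0.38268824  0.96084353
 -1.84711409]
```

Now the second turn.

```bash
python3 -m pendant '[[[-0.66,-0.27,-0.03],[0,0,0],15],[[-1.37,-0.37,-0.05],[0,0,0],15],[[-2.07,-0.27,-0.08],[0,0,0],15],[[-2.73,0,-0.11],[0,0,0],15],[[-3.3,0.43,-0.14],[0,0,0],15],[[-3.73,1.0,-0.16],[0,0,0],15],[[-4.01,1.66,-0.19],[0,0,0],15],[[-4.1,2.37,-0.22],[0,0,0],15]]'
python3 -m pendant '[[[0.09,0.71,-0.03],[0,0,0],15],[[0.37,1.37,-0.05],[0,0,0],15],[[0.8,1.93,-0.08],[0,0,0],15],[[1.37,2.37,-0.11],[0,0,0],15],[[2.03,2.64,-0.14],[0,0,0],15],[[2.73,2.73,-0.16],[0,0,0],15],[[3.44,2.64,-0.19],[0,0,0],15],[[4.1,2.37,-0.22],[0,0,0],15]]'
python3 -c "
from h import *
o=readout.get_obs();print(o['tcp_pos'],o['contact_force'],o['wrist_torque'],o['qpos'])"
```

```text
t: 8.8
tcp_pos: [0.4876, 0.1855, 0.1433]
tool_rot: [0.945, 0.328, 0.001, -0.001]
contact_force: [2.2, 2.5, -2.5]
opening: 0.0207
grasp_force: 35.3
t: 9.6
tcp_pos: [0.6291, 0.204, 0.1489]
tool_rot: [0.945, 0.327, -0.001, 0.001]
contact_force: [-1.1, -2.6, 1.6]
opening: 0.0207
grasp_force: 35.6
[0.62906341 0.20402796 0.14894399] [-1.10374973 -2.56637788  1.6350824 ] [-0.55125065  0.49738784 -0.00575211] [-0.01245188  0.60096293 -0.5691356   1.63185063  0.36773842  1.01952515
 -1.60260192]
```

```bash
python3 -m pendant '[[[0.57,-0.43,-0.03],[0,0,0],15],[[1.0,-1.0,-0.05],[0,0,0],15],[[1.27,-1.66,-0.08],[0,0,0],15],[[1.37,-2.37,-0.09],[0,0,0],15],[[1.27,-3.07,-0.1],[0,0,0],15],[[1.27,-3.07,-0.1],[0,0,0],15],[[1.27,-3.07,-0.1],[0,0,0],15]]'
python3 -c "
from h import *
o=readout.get_obs();print(o['tcp_pos'],o['contact_force'],o['wrist_torque'],o['qpos'])"
```

```text
t: 10.3
tcp_pos: [0.6008, 0.3026, 0.1529]
tool_rot: [0.944, 0.329, 0.0, -0.001]
contact_force: [0.8, 1.3, 3.1]
opening: 0.0205
grasp_force: 35.7
[0.60076486 0.30261906 0.15292217] [0.7647265  1.34570032 3.13876242] [0.35532229 0.05052918 0.01008084] [-0.16242397  0.61488526 -0.57826627  1.60097684  0.37394595  1.03732987
 -1.7498797 ]
```

The thread should have let go now, at about 734°. Releasing the crank and rising above it.

```bash
python3 -m pendant '[[[0,0,0],[0,0,0],85],[[0,0,0],[0,0,0],85],[[0,0,0],[0,0,0],85],[[0,0,0],[0,0,0],85],[[0,0,-1.2],[0,0,0],85],[[0,0,-2.6],[0,0,0],85],[[0,0,-3.6],[0,0,0],85],[[0,0,-3.6],[0,0,0],85]]'
python3 -c "
from h import *
go((.5516,.2367,.255),38.3);go((.5516,.2367,.185),38.3)
im,w=cloud('scene'); save(im[90:240,260:440],'pics/rel.png',4)"
```

```text
t: 11.1
tcp_pos: [0.6025, 0.3036, 0.2663]
tool_rot: [0.945, 0.328, 0.004, -0.001]
contact_force: [-0.1, 0.1, 1.0]
opening: 0.0851
grasp_force: 0.0
shift [-2.72, 0.7, 0.35] turn [0.01, -0.1, 0.0] now [0.6025 0.3036 0.2663] xyaw 38.3
shift [-2.74, 0.69, 2.69] turn [0.01, -0.1, 0.0] now [0.6025 0.3036 0.2663] xyaw 38.3
```

View pics/rel.png

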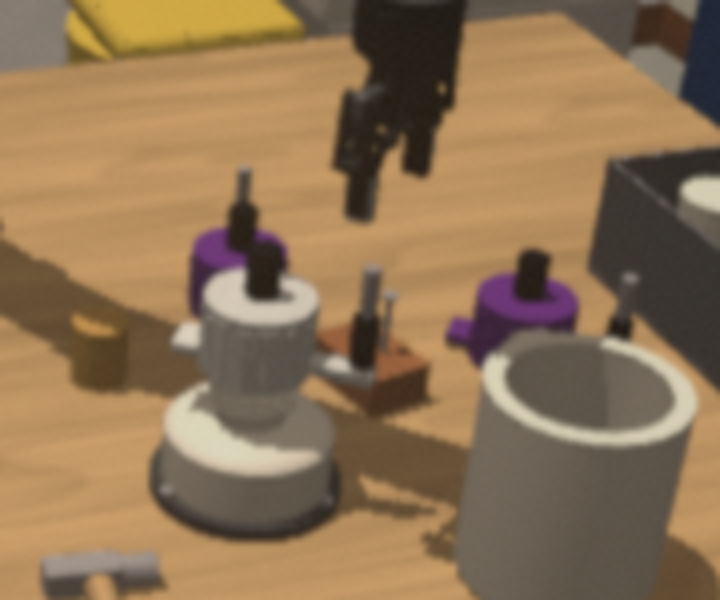

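The lid is raised and upright: knob at (265,268), crank at (368,320), with the neck visible below the skirt at (252,408). Next, move over to the knob.

```bash
python3 -m pendant '[[[-1.4,0.35,0.1],[0,0,0],85],[[-2.73,0.7,0.1],[0,0,0],85],[[-2.73,0.7,0.5],[0,0,0],85],[[-2.73,0.7,1.4],[0,0,0],85],[[-2.73,0.7,2.3],[0,0,0],85],[[-2.73,0.7,2.69],[0,0,0],85],[[-2.73,0.7,2.69],[0,0,0],85]]'; python3 -m pendant '[[[0,0,0],[0,0,0],18],[[0,0,0],[0,0,0],18],[[0,0,0],[0,0,0],18],[[0,0,0],[0,0,0],18],[[0,0,0],[0,0,0],18],[[0,0,0],[0,0,0],18],[[0,0,0],[0,0,0],18],[[0,0,0],[0,0,0],18]]' 60
python3 -c "
from h import *
o=readout.get_obs();print(o['tcp_pos'],o['contact_force'],o['wrist_torque'],o['qpos'])
im,w=cloud('scene'); p=w[90:240,260:440].reshape(-1,3);q=p[(np.hypot(*(p[:,:2]-(.6008,.3026)).T)<.02)&(p[:,2]>.2)&(p[:,2]<.228)];print(len(q),q.mean(0))"
```

```text
t: 11.85
tcp_pos: [0.548, 0.234, 0.1774]
tool_rot: [0.945, 0.328, -0.002, 0.0]
contact_force: [0.1, 0.3, 0.6]
opening: 0.0851
grasp_force: 0.0
t: 12.65
tcp_pos: [0.5497, 0.2349, 0.1808]
tool_rot: [0.945, 0.328, 0.001, 0.0]
contact_force: [-1.2, -0.2, 6.0]
opening: 0.0272
grasp_force: 58.7
[0.54969737 0.23492597 0.18083622] [-1.19442407 -0.22547791  5.99995686] [-0.17819334  0.12288326  0.01048252] [-0.04487623  0.47190761 -0.61195315  1.76465383  0.31539456  1.00303094
 -1.67883608]
34 [0.60350078 0.29945699 0.2120199 ]
```

```bash
python3 -m pendant '[[[0,0,-0.3],[0,0,0],18],[[0,0,-0.7],[0,0,0],18],[[0,0,-1.2],[0,0,0],18],[[0,0,-1.8],[0,0,0],18],[[0,0,-2.4],[0,0,0],18],[[0,0,-3],[0,0,0],18],[[0,0,-3],[0,0,0],18],[[0,0,-3],[0,0,0],18]]'
python3 -c "
from h import *
o=readout.get_obs();print(o['tcp_pos'],o['contact_force'],o['wrist_torque'],o['opening'])
go((.515,-.194,.27),0)
go((.515,-.194,.27),38.3+128)"
```

```text
t: 13.5
tcp_pos: [0.5489, 0.2347, 0.2703]
tool_rot: [0.945, 0.328, 0.0, 0.0]
contact_force: [0.3, -0.9, -4.1]
opening: 0.0265
grasp_force: 59.5
[0.54890751 0.23466415 0.27025565] [ 0.34940055 -0.9029811  -4.08896009] [-0.05556983  0.04269511  0.02152038] 0.026457468278136817
shift [-9.75, 10.51, 0.01] turn [0.0, -0.0, 7.67] now [0.5489 0.2347 0.2703] xyaw 38.34
shift [-9.75, 10.51, 0.01] turn [0.0, 0.0, -25.59] now [0.5489 0.2347 0.2703] xyaw 38.34
```

```bash
python3 -m pendant '[[[-0.3,0.3,0],[0,0,-1],18],[[-0.8,0.85,0],[0,0,-2.6],18],[[-1.4,1.5,0],[0,0,-4.2],18],[[-2.0,2.15,0],[0,0,-5.8],18],[[-2.6,2.8,0],[0,0,-7.4],18],[[-3.2,3.45,0],[0,0,-9],18],[[-3.8,4.1,0],[0,0,-10.6],18],[[-4.4,4.75,0],[0,0,-12.2],18]]'
python3 -c "
from h import *
o=readout.get_obs();print(o['contact_force'],o['opening'],o['qpos'])
go((.515,-.194,.27),38.3+128)"
```

```text
t: 14.3
tcp_pos: [0.5329, 0.0397, 0.2688]
tool_rot: [0.645, 0.764, -0.001, -0.001]
contact_force: [0.1, -0.2, -3.7]
opening: 0.0265
grasp_force: 59.6
[ 0.08905982 -0.19501539 -3.69744113] 0.026478074437818685 [ 0.47830698  0.30975027 -0.8109867   1.80354662  0.2456865   1.13525121
 -0.24562785]
shift [-7.58, -1.9, -0.04] turn [-0.02, -0.02, -13.33] now [0.5329 0.0397 0.2688] xyaw 99.66
```

```bash
python3 -m pendant '[[[-0.9,-0.2,0],[0,0,-1.6],18],[[-1.9,-0.4,0],[0,0,-3.2],18],[[-2.9,-0.7,0],[0,0,-4.8],18],[[-3.9,-0.95,0],[0,0,-6.4],18],[[-4.9,-1.2,0],[0,0,-8],18],[[-5.9,-1.5,0],[0,0,-9.6],18],[[-6.8,-1.7,0],[0,0,-11.2],18],[[-7.4,-1.85,0],[0,0,-12.5],18]]'
python3 -m pendant '[[[-0.1,-0.05,0],[0,0,-0.6],18],[[-0.1,-0.05,0],[0,0,-0.6],18],[[-0.1,-0.05,0],[0,0,-0.6],18],[[-0.1,-0.05,0],[0,0,-0.6],18]]'
python3 -c "
from h import *
o=readout.get_obs();print(o['contact_force'],o['opening'],o['qpos'])
go((.515,-.194,.27),38.3+128)
im,w=cloud('top'); save(im[130:290,240:400],'pics/over.png',3.5); im2,s=cloud('scene')
x0,y0=o['tcp_pos'][:2]
for W in(w,s):
    p=W.reshape(-1,3);p=p[np.isfinite(p[:,0])]
    d=np.hypot(p[:,0]-x0,p[:,1]-y0)
    for z0,z1 in((.27,.315),(.20,.29)):
        q=p[(d>.06)&(d<.105)&(p[:,2]>z0)&(p[:,2]<z1)]; print(z0,len(q),np.median(q,0) if len(q) else '')
    q=p[(d<.05)&(p[:,2]>.15)&(p[:,2]<.275)]; print('disc',len(q),np.median(q,0) if len(q) else '',q[:,2].min() if len(q) else '')"
```

```text
t: 15.1
tcp_pos: [0.5138, -0.1896, 0.2686]
tool_rot: [0.157, 0.988, -0.0, -0.001]
contact_force: [-0.5, 0.5, -3.7]
opening: 0.0266
grasp_force: 59.6
t: 15.5
tcp_pos: [0.5174, -0.1884, 0.2697]
tool_rot: [0.132, 0.991, 0.0, -0.0]
contact_force: [0.5, 0.0, -1.9]
opening: 0.0268
grasp_force: 59.6
[ 0.45113934  0.03980227 -1.87526216] 0.02678015228915387 [ 0.98655448  0.37999934 -0.94804216  1.7626603   0.33282783  1.1713385
  1.24648669]
shift [0.03, -0.2, -0.01] turn [0.0, -0.01, -0.29] now [ 0.5174 -0.1884  0.2697] xyaw 164.85
0.27 35 [ 0.43243439 -0.184101    0.30567802]
0.2 79 [ 0.43076962 -0.18050895  0.24924029]
disc 442 [ 0.49211243 -0.17268577  0.26645858] 0.2008244329197134
0.27 33 [ 0.4396574  -0.18751241  0.28837995]
0.2 66 [ 0.57904066 -0.18844318  0.22026156]
disc 805 [ 0.54805887 -0.19323022  0.25066049] 0.2024669799802417
```

View pics/over.png

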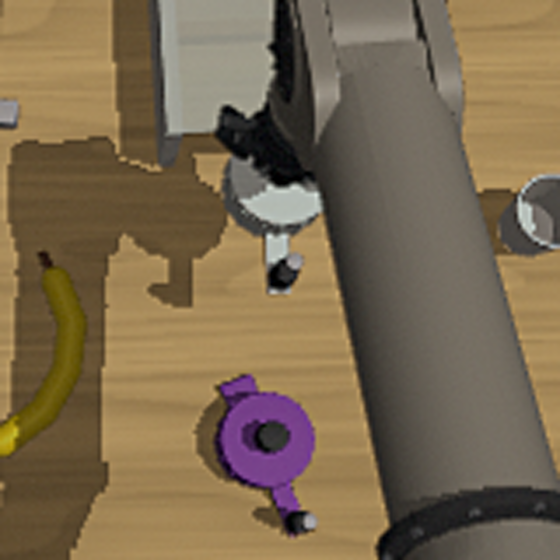

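The crop shows the lid held upright in front of the shelf (disc (275,195), crank (285,272) pointing back towards the robot), clear of the purple one (270,435). Correct by 7 mm and 1.5°, then lower.

```bash
python3 - <<'E'
from h import *
go((.514,-.196,.072),38.3+128)
E
python3 -m pendant '[[[0.04,-0.26,0.5],[0,0,-0.3],18],[[0.04,-0.26,1.5],[0,0,-0.3],18],[[0.04,-0.26,2.5],[0,0,-0.3],18],[[0.04,-0.26,3.5],[0,0,-0.3],18],[[0.04,-0.26,4.3],[0,0,-0.3],18],[[0.04,-0.26,5],[0,0,-0.3],18],[[0.04,-0.26,5.5],[0,0,-0.3],18],[[0.04,-0.26,5.5],[0,0,-0.3],18]]'
python3 -c "
from h import *
go((.514,-.196,.068),38.3+128)"
```

```text
shift [0.05, -0.27, 6.6] turn [-0.0, -0.0, -0.29] now [ 0.5176 -0.1886  0.27  ] xyaw 164.87
t: 16.4
tcp_pos: [0.5126, -0.1965, 0.1025]
tool_rot: [0.119, 0.993, 0.0, -0.002]
contact_force: [0.2, 1.3, -2.6]
opening: 0.0269
grasp_force: 59.6
shift [-0.05, 0.03, 1.15] turn [0.01, -0.05, 0.01] now [ 0.5126 -0.1965  0.1025] xyaw 166.36
```

```bash
python3 -m pendant '[[[0,0,0.5],[0,0,0],18],[[0,0,0.9],[0,0,0],18],[[0,0,1.1],[0,0,0],18],[[0,0,1.15],[0,0,0],18],[[0,0,1.15],[0,0,0],18]]'
python3 -m pendant '[[[0,0,0.04],[0,0,0],18],[[0,0,0.08],[0,0,0],18],[[0,0,0.08],[0,0,0],18]]'; python3 -c "
from h import *
go((.514,-.196,.066),38.3+128)"
```

```text
t: 16.9
tcp_pos: [0.5146, -0.1966, 0.0705]
tool_rot: [0.119, 0.993, 0.0, 0.0]
contact_force: [0.3, 0.6, -3.3]
opening: 0.0266
grasp_force: 59.6
t: 17.2
tcp_pos: [0.5145, -0.1967, 0.0683]
tool_rot: [0.119, 0.993, -0.0, 0.0]
contact_force: [-0.6, 0.2, -3.0]
opening: 0.027
grasp_force: 59.6
shift [0.02, 0.02, 0.08] turn [-0.0, 0.0, 0.0] now [ 0.5145 -0.1967  0.0683] xyaw 166.32
```

Not in contact yet, so I'll lower in small steps.

```bash
python3 -m pendant '[[[0,0,0.04],[0,0,0],18],[[0,0,0.08],[0,0,0],18],[[0,0,0.08],[0,0,0],18]]'; python3 -m pendant '[[[0,0,0.03],[0,0,0],18],[[0,0,0.06],[0,0,0],18],[[0,0,0.06],[0,0,0],18]]'
```

```text
t: 17.5
tcp_pos: [0.5147, -0.1966, 0.066]
tool_rot: [0.119, 0.993, -0.0, 0.0]
contact_force: [-0.8, 0.4, 1.2]
opening: 0.027
grasp_force: 59.9
t: 17.8
tcp_pos: [0.5148, -0.1964, 0.0659]
tool_rot: [0.119, 0.993, -0.001, 0.0]
contact_force: [-6.9, 1.7, 19.1]
opening: 0.0267
grasp_force: 61.9
```

It's on the bench. Relieve the load, open and rise.

```bash
python3 -m pendant '[[[0,0,-0.05],[0,0,0],18],[[0,0,-0.05],[0,0,0],85],[[0,0,-0.05],[0,0,0],85],[[0,0,-0.05],[0,0,0],85],[[0,0,-0.05],[0,0,0],85],[[0,0,-1],[0,0,0],85],[[0,0,-2.3],[0,0,0],85],[[0,0,-2.8],[0,0,0],85]]'
python3 -c "
from h import *
o=readout.get_obs(); print(o['qpos'])
im,w=cloud('scene'); imt,t=cloud('top'); save(np.hstack([cv2.resize(im[150:300,120:280],(400,375)),cv2.resize(imt[150:270,240:370],(400,375))]),'pics/placed.png')
for W in(w,t):
    p=W.reshape(-1,3);p=p[np.isfinite(p[:,0])]
    def st(c,r,a,b):
        q=p[(np.hypot(*(p[:,:2]-c).T)<r)&(p[:,2]>a)&(p[:,2]<b)]; print(c,len(q),np.round(q.mean(0),4) if len(q) else '')
    st((.514,-.196),.02,.097,.112); st((.432,-.198),.025,.085,.112); st((.514,-.196),.05,.058,.070)
go((.432,-.198,.15),181.4)"
```

```text
t: 18.6
tcp_pos: [0.5162, -0.1965, 0.1509]
tool_rot: [0.119, 0.993, -0.0, 0.002]
contact_force: [1.1, -0.7, 1.0]
opening: 0.0851
grasp_force: 0.0
[ 0.92591192  0.51295995 -0.8737868   1.8867202   0.47773896  0.9603592
  1.16614715]
(0.514, -0.196) 54 [ 0.5188 -0.1961  0.1037]
(0.432, -0.198) 29 [ 0.436  -0.1979  0.0969]
(0.514, -0.196) 45 [ 0.4868 -0.1998  0.0634]
(0.514, -0.196) 55 [ 0.5129 -0.194   0.105 ]
(0.432, -0.198) 18 [ 0.4308 -0.1952  0.1013]
(0.514, -0.196) 350 [ 0.5049 -0.19    0.064 ]
shift [2.71, -0.7, -0.01] turn [-0.01, 0.05, -3.02] now [ 0.5161 -0.1969  0.1501] xyaw 166.31
```

View pics/placed.png

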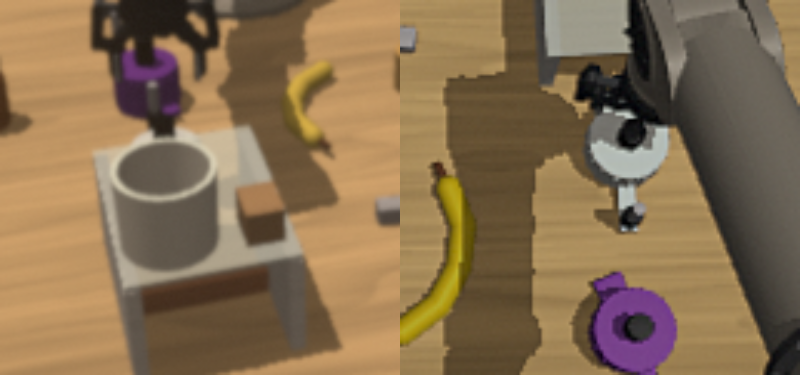

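Lid upright on the bench in front of the shelf (right panel: disc (627,145), crank (630,215)), free of the gripper. Now take the pin.

```bash
python3 -m pendant '[[[1.2,-0.3,0],[0,0,-1.5],85],[[2.4,-0.6,0],[0,0,-3],85],[[2.68,-0.7,0],[0,0,-3],85],[[2.68,-0.7,0.3],[0,0,-3],85],[[2.68,-0.7,1.3],[0,0,-3],85],[[2.68,-0.7,2.3],[0,0,-3],85],[[2.68,-0.7,2.65],[0,0,-3],85],[[2.68,-0.7,2.65],[0,0,-3],85]]'
python3 -c "
from h import *
go((.433,-.1975,.071),181.4)"
```

```text
t: 19.5
tcp_pos: [0.4312, -0.197, 0.0668]
tool_rot: [-0.012, 1.0, 0.001, -0.001]
contact_force: [-0.2, 0.7, -0.7]
opening: 0.0851
grasp_force: 0.0
shift [-0.06, -0.02, -0.14] turn [0.03, -0.03, -0.01] now [ 0.4312 -0.197   0.0668] xyaw -178.65
```

```bash
python3 -m pendant '[[[-0.05,0,0],[0,0,0],85],[[-0.05,0,0],[0,0,0],5],[[-0.05,0,0],[0,0,0],5],[[-0.05,0,0],[0,0,0],5],[[-0.05,0,0],[0,0,0],5],[[-0.05,0,0],[0,0,0],5],[[-0.05,0,0],[0,0,0],5],[[-0.05,0,0],[0,0,0],5]]' 30
python3 -m pendant '[[[-0.05,0,0],[0,0,0],5],[[-0.05,0,0],[0,0,0],5]]'
python3 -c "
from h import *
o=readout.get_obs(); p=o['tcp_pos'];print(o['contact_force'],o['wrist_torque'])
u=np.array([np.cos(np.radians(1.38)),np.sin(np.radians(1.38)),0])
# want lid axis 54 mm inside on shelf axis; pin 28 mm outside
f=np.array([.589,-.1942,p[2]]); go(f-.028*u,181.4)"
```

```text
t: 20.3
tcp_pos: [0.4329, -0.1982, 0.0687]
tool_rot: [-0.012, 1.0, -0.0, -0.0]
contact_force: [-2.4, 0.7, 6.0]
opening: 0.0134
grasp_force: 29.2
t: 20.5
tcp_pos: [0.4329, -0.1982, 0.0686]
tool_rot: [-0.011, 1.0, -0.001, -0.002]
contact_force: [-7.4, 1.0, 13.1]
opening: 0.0131
grasp_force: 30.1
[-7.3779199   1.03428257 13.08140008] [-0.00691585  1.38092416 -0.01290947]
shift [-4.27, 0.01, -0.01] turn [-0.01, -0.04, -0.02] now [ 0.4329 -0.1982  0.0686] xyaw -178.7
```

```bash
python3 -m pendant '[[[0,0,-0.04],[0,0,0],5],[[-0.2,0,-0.04],[0,0,0],5],[[-0.5,0,-0.04],[0,0,0],5],[[-0.9,0,-0.04],[0,0,0],5],[[-1.3,0,-0.04],[0,0,0],5],[[-1.7,0,-0.04],[0,0,0],5],[[-2.1,0,-0.04],[0,0,0],5],[[-2.1,0,-0.04],[0,0,0],5]]'
python3 -c "
from h import *
o=readout.get_obs(); p=o['tcp_pos'];print(o['contact_force'],o['wrist_torque'])
u=np.array([np.cos(np.radians(1.38)),np.sin(np.radians(1.38)),0])
f=np.array([.589,-.1942,p[2]]); go(f-.028*u,181.4)"
```

```text
t: 21.3
tcp_pos: [0.4999, -0.1959, 0.0698]
tool_rot: [-0.012, 1.0, 0.0, 0.001]
contact_force: [-1.2, 0.8, -3.5]
opening: 0.0134
grasp_force: 29.3
[-1.18841862  0.77748512 -3.51899953] [0.01753135 0.25078046 0.033582  ]
shift [-2.04, -0.01, 0.0] turn [0.01, 0.03, -0.01] now [ 0.4999 -0.1959  0.0698] xyaw -178.63
```

```bash
python3 -m pendant '[[[-0.2,0,0.02],[0,0,0],5],[[-0.5,0,0.02],[0,0,0],5],[[-0.8,0,0.02],[0,0,0],5],[[-1.1,0,0.02],[0,0,0],5],[[-1.4,0,0.02],[0,0,0],5],[[-1.7,0,0.02],[0,0,0],5],[[-2.0,0,0.02],[0,0,0],5],[[-2.0,0,0.02],[0,0,0],5]]'
python3 -c "
from h import *
o=readout.get_obs(); p=o['tcp_pos'];print(o['contact_force'],o['wrist_torque'])
u=np.array([np.cos(np.radians(1.38)),np.sin(np.radians(1.38)),0])
f=np.array([.589,-.1942,p[2]]); go(f-.028*u,181.4)"
```

```text
t: 22.1
tcp_pos: [0.5592, -0.1947, 0.0692]
tool_rot: [-0.012, 1.0, 0.0, 0.001]
contact_force: [1.0, -0.8, -2.6]
opening: 0.0129
grasp_force: 29.3
[ 1.01587078 -0.82654599 -2.5576485 ] [-0.03470893  0.06897944 -0.05419432]
shift [-0.06, -0.01, 0.0] turn [0.01, 0.02, -0.01] now [ 0.5592 -0.1947  0.0692] xyaw -178.65
```

```bash
python3 -m pendant '[[[-0.1,0,0.03],[0,0,0],5],[[-0.1,0,0.06],[0,0,0],5],[[-0.1,0,0.06],[0,0,0],5],[[-0.1,0,0.06],[0,0,0],85],[[-0.1,0,0.06],[0,0,0],85],[[-0.1,0,0.06],[0,0,0],85],[[-0.1,0,0.06],[0,0,0],85],[[-0.1,0,0.06],[0,0,0],85]]'
python3 -m pendant '[[[0,0,-0.7],[0,0,0],85],[[0,0,-2],[0,0,0],85],[[0,0,-3.3],[0,0,0],85],[[1.5,0,-4.5],[0,0,0],85],[[3,0,-5],[0,0,0],85],[[4,0,-5],[0,0,0],85],[[4,0,-5],[0,0,0],85]]'
python3 -c "
from h import *
o=readout.get_obs(); print(o['contact_force'])
im,w=cloud('scene'); imt,t=cloud('top'); save(np.hstack([cv2.resize(im[150:300,120:280],(400,375)),cv2.resize(imt[80:280,230:440],(394,375))]),'pics/fin.png')
for W in(w,t):
    p=W.reshape(-1,3);p=p[np.isfinite(p[:,0])]
    q=p[(np.hypot(*(p[:,:2]-(.562,-.195)).T)<.025)&(p[:,2]>.075)&(p[:,2]<.112)]; print(len(q),q.mean(0) if len(q) else '')
    q=p[(np.hypot(*(p[:,:2]-(.562,-.195)).T)<.025)&(p[:,2]>.09)&(p[:,2]<.112)]; print(len(q),q.mean(0) if len(q) else '')
    q=p[(np.hypot(*(p[:,:2]-(.644,-.193)).T)<.02)&(p[:,2]>.095)&(p[:,2]<.112)]; print('knob',len(q),q.mean(0) if len(q) else '')"
```

```text
t: 22.9
tcp_pos: [0.5604, -0.195, 0.0671]
tool_rot: [-0.012, 1.0, 0.0, 0.0]
contact_force: [0.2, -0.1, -0.2]
opening: 0.0839
grasp_force: 0.0
t: 23.6
tcp_pos: [0.4361, -0.1989, 0.2171]
tool_rot: [-0.01, 1.0, -0.002, -0.002]
contact_force: [1.1, -0.3, 0.8]
opening: 0.0849
grasp_force: 0.0
[ 1.07157001 -0.34295134  0.78969643]
0 
0 
knob 0 
21 [ 0.55659113 -0.19210576  0.09728433]
17 [ 0.55743933 -0.19220966  0.10079557]
knob 0
```

View pics/fin.png

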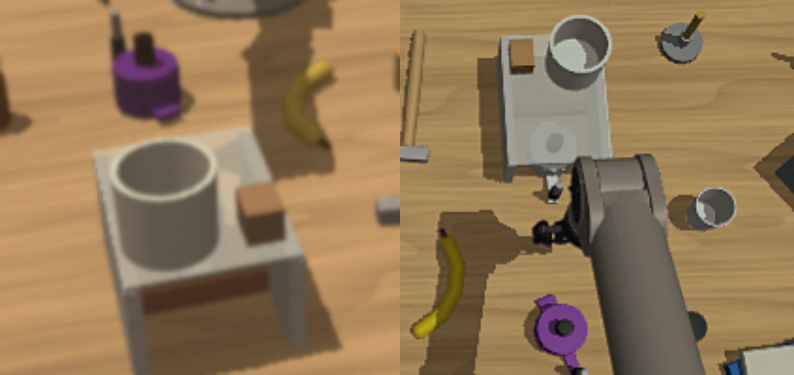

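The lid is under the board (right panel: disc (553,145), crank (555,188) outside), but my estimate is only about 49–53 mm in against the 46 mm needed. I'll regrip the pin and push about 6 mm further for margin.

```bash
python3 -c "
from h import *
go((.561,-.195,.16),181.4); go((.561,-.195,.0695),181.4)"
python3 -m pendant '[[[-1.3,0,0],[0,0,0],85],[[-2.6,0,0],[0,0,0],85],[[-4.1,0,0.3],[0,0,0],85],[[-4.15,0,1.5],[0,0,0],85],[[-4.15,0,2.2],[0,0,0],85],[[-4.15,0,2.2],[0,0,0],85]]'
python3 -c "
from h import *
go((.561,-.195,.07),181.4)"
```

```text
shift [-4.03, 0.03, 1.92] turn [-0.02, 0.01, -0.03] now [ 0.4402 -0.1984  0.2175] xyaw -178.75
shift [-4.03, 0.03, 4.93] turn [-0.02, 0.01, -0.03] now [ 0.4402 -0.1984  0.2175] xyaw -178.75
t: 24.3
tcp_pos: [0.5642, -0.1936, 0.1473]
tool_rot: [-0.012, 1.0, 0.002, -0.003]
contact_force: [-0.1, -0.2, 0.9]
opening: 0.0851
grasp_force: 0.0
shift [0.09, -0.05, 2.58] turn [0.04, -0.06, 0.0] now [ 0.5642 -0.1936  0.1473] xyaw -178.58
```

```bash
python3 -m pendant '[[[0.08,0.05,0.9],[0,0,0],85],[[0.08,0.05,1.9],[0,0,0],85],[[0.08,0.05,2.6],[0,0,0],85],[[0.08,0.05,2.6],[0,0,0],85]]'; python3 -m pendant '[[[0,0,0],[0,0,0],5],[[0,0,0],[0,0,0],5],[[0,0,0],[0,0,0],5],[[0,0,0],[0,0,0],5],[[0,0,0],[0,0,0],5],[[0,0,0],[0,0,0],5],[[0,0,0],[0,0,0],5],[[0,0,0],[0,0,0],5]]' 30
```

```text
t: 24.7
tcp_pos: [0.5617, -0.193, 0.0714]
tool_rot: [-0.012, 1.0, 0.001, -0.002]
contact_force: [-0.3, 0.2, -0.8]
opening: 0.085
grasp_force: 0.0
t: 25.5
tcp_pos: [0.5626, -0.1937, 0.0739]
tool_rot: [-0.011, 1.0, -0.0, 0.0]
contact_force: [-1.1, -0.2, 5.6]
opening: 0.013
grasp_force: 29.2
```

```bash
python3 -m pendant '[[[-0.07,0,0],[0,0,0],5],[[-0.14,0,0],[0,0,0],5],[[-0.18,0,0],[0,0,0],5],[[-0.18,0,0],[0,0,0],5],[[-0.18,0,0],[0,0,0],5]]'
```

```text
t: 26.0
tcp_pos: [0.5667, -0.1936, 0.0739]
tool_rot: [-0.011, 1.0, -0.001, -0.001]
contact_force: [-7.2, 0.1, 11.2]
opening: 0.0133
grasp_force: 29.8
```

Moved 4 mm further, with no stop contact beyond friction. Release and retreat.

```bash
python3 -m pendant '[[[-0.1,0,0],[0,0,0],5],[[-0.1,0,0],[0,0,0],5],[[-0.1,0,0],[0,0,0],85],[[-0.1,0,0],[0,0,0],85],[[-0.1,0,0],[0,0,0],85],[[-0.1,0,0],[0,0,0],85],[[-0.1,0,0],[0,0,0],85]]'
python3 -m pendant '[[[0,0,-0.7],[0,0,0],85],[[0,0,-2],[0,0,0],85],[[0,0,-3.3],[0,0,0],85],[[1.5,0,-4.5],[0,0,0],85],[[3,0,-5],[0,0,0],85],[[4.5,0,-5],[0,0,0],85],[[4.5,0,-5],[0,0,0],85],[[4.5,0,-5],[0,0,0],85]]'
python3 -c "
from h import *
imt,t=cloud('top')
p=t.reshape(-1,3);p=p[np.isfinite(p[:,0])]
q=p[(np.hypot(*(p[:,:2]-(.564,-.195)).T)<.025)&(p[:,2]>.09)&(p[:,2]<.112)]; print(len(q),q.mean(0))
print(readout.get_obs()['contact_force'])
c=vision.calibration('top');K=np.array(c['K']);T=np.array(c['extrinsics']);
save(imt[110:200,265:355],'pics/fin2.png',6)
B=p[(abs(p[:,2]-.13)<.012)&(p[:,1]>-.27)&(p[:,1]<-.11)&(p[:,0]>.56)&(p[:,0]<.75)]
for y in(-.25,-.2225,-.12):
    print(y,np.sort(B[abs(B[:,1]-y)<.008][:,0])[:4])"
```

```text
t: 26.7
tcp_pos: [0.5708, -0.1933, 0.0731]
tool_rot: [-0.012, 1.0, 0.0, -0.0]
contact_force: [-0.3, 0.2, -0.2]
opening: 0.0834
grasp_force: 0.0
t: 27.5
tcp_pos: [0.4348, -0.1974, 0.2234]
tool_rot: [-0.01, 1.0, -0.001, -0.0]
contact_force: [-0.1, 0.0, -0.1]
opening: 0.085
grasp_force: 0.0
17 [ 0.5638062  -0.19034573  0.10262927]
[-0.0125908   0.46290301 -0.56221874]
-0.25 [0.59515042 0.59620707 0.59843739 0.59847679]
-0.2225 [0.59251104 0.59522422 0.59553916 0.59891556]
-0.12 [0.58665439 0.58977294 0.58980277 0.59002306]
```

View pics/fin2.png

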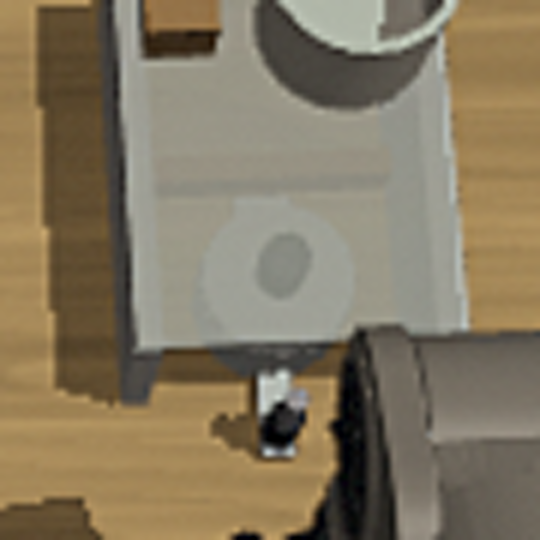

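The crop shows the whole disc (278,275, front edge about 350 px) well in under the board. The crank (283,420) is outside, and the stub ends just short of the stop (270,188). By measurement the axis is about 54 mm inside. Handing in.

```bash
python3 -c "
from h import *
print(workorder.hand_in())"
```

```text
the job is handed in; nothing more can be done
None
```

The lid was unscrewed, lifted off and set down in front of the shelf, then slid under the board by its pin to about 54 mm inside the front edge (46 mm needed). The gripper is clear, and the job was handed in after about 28 s.

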